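# Switch on the carving bench in order

### The job

Power up the carving bench in the right order: with a fingertip, lightly press in the yellow button (dust extractor), then the blue one (air filter), then the green one (power carver), each all the way down so that it stays in. Leave the red stop button alone, do not lift or shove the switch boxes, leave everything else where it lies, and finish with the hand clear.

Things in the scene. Friction and masses are not known exactly. Their poses are not given: they have to be found in the camera images.
- yellow_box: loose wireless switch box with the yellow button: 64 x 64 mm, 36 mm high, grey lower half, white cover, black seam, 0.5 to 0.8 kg, on rubber feet; origin at the centre of its underside, z up; the round button is in the middle of the cover
- yellow_top (a point): centre of the top face of the yellow button (34 mm across), moves with it; 50 mm above the bench (14 mm above the white cover) while the button is out, 42 mm above the bench when fully in; a dark bezel 43 mm across, 2 mm high, surrounds it
- yellow_button (a joint): travel of the yellow button straight down, in m: 0 out, 0.008 fully in (firm stop). About 2.5 N moves it; it has no spring and stays where it is pushed
- blue_box: loose wireless switch box with the blue button: 64 x 64 mm, 36 mm high, grey lower half, white cover, black seam, 0.5 to 0.8 kg, on rubber feet; origin at the centre of its underside, z up; the round button is in the middle of the cover
- blue_top (a point): centre of the top face of the blue button (34 mm across), moves with it; 50 mm above the bench (14 mm above the white cover) while the button is out, 42 mm above the bench when fully in; a dark bezel 43 mm across, 2 mm high, surrounds it
- blue_button (a joint): travel of the blue button straight down, in m: 0 out, 0.008 fully in (firm stop). About 2.5 N moves it; it has no spring and stays where it is pushed
- green_box: loose wireless switch box with the green button: 64 x 64 mm, 36 mm high, grey lower half, white cover, black seam, 0.5 to 0.8 kg, on rubber feet; origin at the centre of its underside, z up; the round button is in the middle of the cover
- green_top (a point): centre of the top face of the green button (34 mm across), moves with it; 50 mm above the bench (14 mm above the white cover) while the button is out, 42 mm above the bench when fully in; a dark bezel 43 mm across, 2 mm high, surrounds it
- green_button (a joint): travel of the green button straight down, in m: 0 out, 0.008 fully in (firm stop). About 2.5 N moves it; it has no spring and stays where it is pushed
- red_box: loose wireless switch box with the red button: 64 x 64 mm, 36 mm high, grey lower half, white cover, black seam, 0.5 to 0.8 kg, on rubber feet; origin at the centre of its underside, z up; the round button is in the middle of the cover
- red_top (a point): centre of the top face of the red button (34 mm across), moves with it; 50 mm above the bench (14 mm above the white cover) while the button is out, 42 mm above the bench when fully in; a dark bezel 43 mm across, 2 mm high, surrounds it
- red_button (a joint): travel of the red button straight down, in m: 0 out, 0.008 fully in (firm stop). About 2.5 N moves it; it has no spring and stays where it is pushed
- masking_tape: roll of masking tape, 96 mm across, 24 mm high, loose bystander; origin at the centre of its underside
- sanding_block: brown cork sanding block, 64 x 112 x 33 mm, loose bystander; origin at the centre of its underside
- offcut_2: flat wood offcut, 60 x 75 x 18 mm, loose bystander; origin at the centre of its underside
- gouge_wide: wide gouge with a wooden handle, 31 x 270 x 33 mm, long along its y, loose bystander; origin at the centre of its underside
- eraser: white eraser in a blue sleeve, 19 x 42 x 13 mm, loose bystander; origin at the centre of its underside
- offcut_1: wood offcut, 45 x 90 x 32 mm, loose bystander; origin at the centre of its underside
- offcut_3: pale wood offcut, 40 x 50 x 24 mm, loose bystander; origin at the centre of its underside
There are look-alikes about, which are no part of the job. Leave any pink look-alike of the green_box alone. What is shaped like the blue_box but turquoise is not meant.

How it is judged (in metres and radians):
On the way, in this order (a step that is already met when the one before it is completed fails the run):
1. the yellow button is pressed in (value of joint yellow_button above 0.0055 m), for 0.1 s.
2. the blue button is pressed in (value of joint blue_button above 0.0055 m), for 0.1 s.
3. the green button is pressed in (value of joint green_button above 0.0055 m), for 0.1 s.
At the end, for the whole second after the job is handed in: The yellow, blue and green buttons are each in by more than 5.5 of their 8 mm, the red one by less than 2 mm; the four boxes stand level (within 0.05 rad), at rest and within 20 mm of where they began, and the other things within 25 mm of where they lay (value of joint each of yellow_button, blue_button, green_button above 0.0055 m and value of joint red_button below 0.002 m and distance of each of yellow_box, blue_box, green_box, red_box from where it was at the start of the episode below 0.02 m and angle between each of yellow_box, blue_box, green_box, red_box's own z axis and vertical below 0.05 rad and linear speed of each of yellow_box, blue_box, green_box, red_box below 0.01 m/s and distance of each of masking_tape, sanding_block, offcut_2, gouge_wide, eraser, offcut_1, offcut_3 from where it was at the start of the episode below 0.025 m); the robot touches nothing.
It fails at once if the blue button is pressed before the yellow one is in, or the green before the blue ((value of joint blue_button above 0.003 m and value of joint yellow_button below 0.004 m) or (value of joint green_button above 0.003 m and value of joint blue_button below 0.004 m)).
It fails at once if the red stop button is pressed (2 mm or more) (value of joint red_button above 0.002 m).
It fails at once if a switch box is pressed with more than 20 N (contact force between any of yellow_box, blue_box, green_box, red_box and the fingers above 20 N or contact force between any of yellow_box, blue_box, green_box, red_box and the arm above 20 N).
It fails at once if a switch box is lifted (10 mm) or shoved more than 20 mm (height (world z) of any of yellow_box, blue_box, green_box, red_box above 0.01 m or distance of any of yellow_box, blue_box, green_box, red_box from where it was at the start of the episode above 0.02 m).
It fails at once if a bystander is moved more than 25 mm (distance of any of masking_tape, sanding_block, offcut_2, gouge_wide, eraser, offcut_1, offcut_3 from where it was at the start of the episode above 0.025 m).
It also fails if it takes over 42 s, if anything falls off the work surface, if the arm or the gripper's body presses on something with over 40 N, if the wrist force passes 120 N, or if a joint passes its speed limit or range.

### The arm

A 6-joint arm with a two-finger parallel gripper is mounted at the origin on a cart in front of the work surface, level with it; the furniture and walls round the work are solid. World frame = base frame: x ahead of the robot, y to its left, z up, the work surface at z = 0. Lengths are in mm, angles in degrees, forces in N, time in s.
With the tool pointing down it reaches from about 300 to 850 mm from the base axis. Payload 4.2 kg.
Tool frame: the origin (TCP) lies on the centre line of the jaws, within the pads' length; the fingertips stand 14 mm ahead of it and the grasp point (between the pads) lies 5 mm behind it; z points along the fingers, y is the line along which they close (so a half turn about z gives the same grasp; the last joint's range is limited). The gripper opens to 91 mm and grips with 3 to 60 N. Pads are 32 mm wide; open, the fingers measure 118 mm over their backs; the gripper's body (76 mm by 178 mm) begins 60 mm behind the grasp point.
Start: joints at [-77.407, 18.312, 89.639, -0, 72.044, -1.146], TCP at [136.569, -558.561, 227.976] pointing down, gripper open.
Joint ranges: [-177.97, 177.97], [-48.28, 115.42], [12.27, 149.76], [-77.06, 257.06], [2.81, 150.46], [-146.56, 146.56]. Speed limits (degrees/s): [147.25, 147.25, 180, 180, 180, 180].

### API

Orientations are given as [roll, pitch, yaw] about the fixed x, y, z axes, in that order (R = Rz(yaw) Ry(pitch) Rx(roll)).
In Python, from workcell import env gives the robot as it stands.
- The arm moves only by the tool arm_command, never from a script. Its argument "motion" is a list of rows, each an object with "offset": the shift along the tool's x, y, z in m, a list of three; "spin": the turn about the tool's z in rad. In form: [{"offset": [tx, ty, tz], "spin": spin}, ...]. A call has 1 to 5 rows; each row shifts and turns the commanded pose from where the row before left it, along the tool's axes as they then stand; what a row does not reach is not made up. A row lasts 1/8 s, in which the tool goes at most 62.5 mm and 10.7 degrees, less where a joint would pass 70% of its speed; a pose out of reach is approached as far as the arm can. A call with a gripper value outside its range is refused whole. "jaw" is the finger opening in m, from 0 to 0.0912, set as the call begins (left out, the last holds). The fingers move at their own pace and stop on an object; "newtons" is the grip in N (left out, the last holds). Time passes only in rows, so rows that do not move let the fingers close. It gives the time, the measured TCP pose, the force, the opening and the grip force at its end, in the units of the state.
- env.state(): the state, without advancing time (a new reading comes with each control period).
- env.grab_frame(name): name is "scene" or "top" or "wrist"; returns (picture, depth): 400x640x3 uint8, blue, green, red; 400x640 float32, mm along the optical axis (not along the pixel's ray), 0 where there is no reading.
- env.camera_model(name): a dict with "fx", "fy", "cx", "cy" (pixels), "eye" and "rotation" of the camera in the world; the wrist camera has in their place "hand_eye" (4x4, takes a point from camera to tool coordinates, whose origin is the TCP and whose axes are the flange's). Camera axes: x right, y down, z forward; pixel columns grow to the right and rows downward; lengths in mm; the calibration is good to about 2 mm. A picture is of the moment at which its call begins: read the wrist's pose just before it. camera_model takes no time and is no camera call.
- env.job_done(): hands the job in; it is judged then, once.
Trained networks look in the newest picture that a camera, given by its name, has taken for a name from the list of things; names that differ only in an ending like _2 or _b are one class to them, and where a whole thing is asked for, a point or a joint stands for the part that bears it (a point fixed in the world has none). Each returns a list of dicts, best first, with "score" (0 to 1); they miss things now and then, are a little off and sometimes report something else, mostly with a low value. They report only what shows in the picture. A call takes as long as a camera call. They do not tell look-alikes from the thing itself.
- env.boxes_of(camera, target): "bbox" ([left, top, right, bottom] in pixels, round what is visible of it).
- env.pinpoint(camera, target): "location" ([column, row] in pixels: a listed point, or the origin of a listed thing).
The state is a dict: "time_s": time; "qpos": joint angles; "qvel": joint speeds; "effort": joint torques, N m; "ee_pos": TCP position; "ee_rot": TCP orientation; "force": force on the tool from outside, world axes, zero at the start; "torque": the same for the moment, N m; "gripper_width": finger opening in mm; "gripper_force": force on a finger pad.
Only numpy, scipy, OpenCV 4.12 (cv2) and the standard library are available. Lean on these libraries where they do the work, as an engineer would, in place of code of your own. Each camera call takes 0.05 s, during which the arm holds its last target. There are 200 camera calls.

## Working session

There is one attempt and no reset: what is moved stays moved. The work goes in short steps, Python scripts to look and compute and a tool call to move; the robot and the scene stay as the last step left them, time stands still between calls to the robot, and variables do not carry over. Pictures are saved under pics/ and viewed, at most 10 in all, crops included, and the job is handed in when it is done.

Besides the shell and the picture viewer there is one more tool, called as name([rows], argument=value, ...), one row to a line, values as JSON. arm_command: Moves the arm, as the interface text tells. Its arguments: {"type":"object","properties":{"motion":{"type":"array"},"jaw":{"type":"number"},"newtons":{"type":"number"}},"required":["motion"]}

```bash
mkdir -p pics; cat > h.py <<'E'
from workcell import env
import numpy as np, cv2
def world(cam,px,depth,model=None):
    m=env.camera_model(cam); r=int(round(px[1])); c=int(round(px[0]))
    d=np.median(depth[max(r-1,0):r+2,max(c-1,0):c+2])
    p=np.array([(px[0]-m['cx'])/m['fx']*d,(px[1]-m['cy'])/m['fy']*d,d])
    return np.array(m['rotation'])@p+np.array(m['eye'])
E
python3 - <<'E'
from h import *
np.set_printoptions(precision=1,suppress=True)
s=env.state();print(s['time_s'],s['ee_pos'],s['ee_rot'],s['force'])
f,d=env.grab_frame('top');cv2.imwrite('pics/top.png',f)
for n in ['yellow_top','blue_top','green_top','red_top']:
    for q in env.pinpoint('top',n): print(n,np.array(q['location']),round(q['score'],2),world('top',q['location'],d))
f,d=env.grab_frame('scene');cv2.imwrite('pics/scene.png',f)
for n in ['yellow_top','blue_top','green_top','red_top']:
    for q in env.pinpoint('scene',n): print(n,np.array(q['location']),round(q['score'],2),world('scene',q['location'],d))
E
```

```text
0.0 [ 136.5 -558.1  227.1] [-179.9   -0.    13.7] [ 0.6 -0.4 -0. ]
yellow_top [308.7 212.7] 0.38 [-135899.7 -136372.6 -134676.1]
yellow_top [391.5 160.6] 0.25 [-190530.5 -191003.4 -189306.9]
blue_top [435.9 182.5] 0.46 [-212570.2 -213043.1 -211346.6]
blue_top [338.8 262.1] 0.44 [-154711.7 -155184.5 -153488. ]
blue_top [368.9 217.2] 0.42 [-171895.5 -172368.4 -170671.9]
green_top [201.6 201.7] 0.64 [-72669.3 -73142.1 -71445.6]
green_top [238.4 200.1] 0.48 [-94641.9 -95114.8 -93418.3]
green_top [208.7 229.9] 0.44 [-76456.5 -76929.3 -75232.8]
red_top [268.1 233.6] 0.47 [-111502.7 -111975.5 -110279. ]
yellow_top [321.4 211.9] 0.53 [-187122.9 -186460.4 -185959.9]
yellow_top [365.1 178. ] 0.52 [-218944.4 -218281.9 -217781.3]
yellow_top [218.3 229.3] 0.49 [-146648.  -145985.5 -145485. ]
blue_top [282.8 166.7] 0.56 [-192045.9 -191383.4 -190882.9]
blue_top [366.5 176.5] 0.55 [-220281.6 -219619.1 -219118.6]
blue_top [377.6 128.3] 0.43 [-248526.4 -247863.9 -247363.4]
blue_top [213.  289.7] 0.39 [-125828.8 -125166.3 -124665.7]
green_top [245.3 258. ] 0.6 [-143533.9 -142871.4 -142370.9]
green_top [210.2 285.9] 0.58 [-124459.8 -123797.3 -123296.8]
green_top [245.7 304.4] 0.53 [-133225.3 -132562.8 -132062.3]
red_top [303.1 255.4] 0.67 [-166414.3 -165751.8 -165251.3]
red_top [211.5 282.9] 0.26 [-125424.5 -124762.  -124261.5]
```

View pics/top.png

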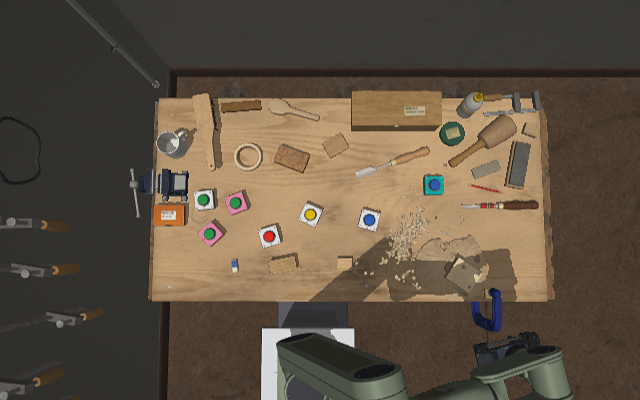

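View pics/scene.png

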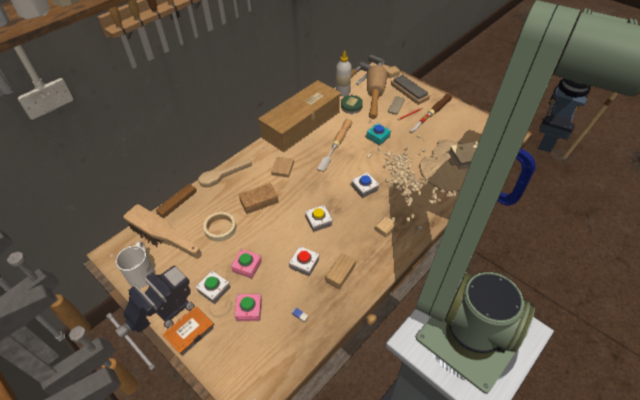

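The top view shows the yellow button at (311,214) and the white blue-button box at (370,219), with a turquoise look-alike at (434,184). The white green-button box is at (204,200), with pink look-alikes at (236,203) and (210,234). Red is at (269,236). I choose the white-cover boxes at (311,214), (370,219) and (204,200); the scene view agrees. Next I fix the camera rotation format and measure colour centroids.

```bash
python3 - <<'E'
from h import *
np.set_printoptions(precision=3,suppress=True)
for c in ['top','scene','wrist']: print(env.camera_model(c))
f,d=env.grab_frame('top')
print(d[212:216,309:313], d[150,300])
cv2.imwrite('pics/crop.png',cv2.resize(f[175:255,180:390],None,fx=3.6,fy=3.6,interpolation=cv2.INTER_CUBIC))
E
```

```text
{'fx': 471.2775156967954, 'fy': 471.2775156967954, 'cx': 321.52026762390744, 'cy': 203.0530025030069, 'eye': array([ 424.233,  -48.618, 1647.885]), 'rotation': array([-174.597,    0.027,  -89.942])}
{'fx': 453.7489795465345, 'fy': 453.7489795465345, 'cx': 320.1846238934225, 'cy': 199.96454264757105, 'eye': array([ -52.732,  609.759, 1110.286]), 'rotation': array([-139.708,    0.501, -137.292])}
{'fx': 283.16309961790756, 'fy': 283.16309961790756, 'cx': 322.5868057953265, 'cy': 203.25711661608668, 'hand_eye': array([[  -0.001,   -0.956,   -0.293,   82.961],
       [   1.   ,   -0.   ,   -0.   ,    0.964],
       [   0.   ,   -0.293,    0.956, -156.643],
       [   0.   ,    0.   ,    0.   ,    1.   ]])}
[[1605.205 1596.618 1597.895 1598.344]
 [1601.963 1595.104 1600.705 1600.205]
 [1609.1   1601.478 1599.573 1601.872]
 [1598.425 1604.906 1598.098 1602.86 ]] 1674.4508
```

View pics/crop.png

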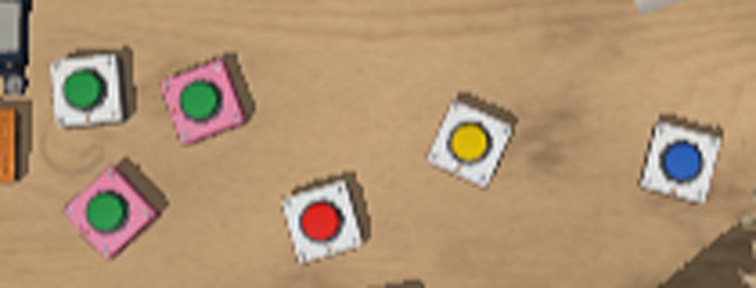

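The crop shows white covers on green (84,90), yellow (470,143), blue (683,161) and red (321,222). The other two greens are pink. Now the world positions.

```bash
cat > h.py <<'E'
from workcell import env
import numpy as np, cv2
from scipy.spatial.transform import Rotation as Ro
HSV={'yellow':((20,120,90),(35,255,255)),'blue':((105,120,60),(125,255,255)),'green':((50,100,40),(80,255,255)),'red':((0,170,100),(6,255,255))}
def blob(f,col,near,r=14):
    m=cv2.inRange(cv2.cvtColor(f,cv2.COLOR_BGR2HSV),*map(np.array,HSV[col]))
    n,l,s,c=cv2.connectedComponentsWithStats(m)
    ks=[k for k in range(1,n) if s[k,4]>15 and np.hypot(*(c[k]-near))<r]
    k=max(ks,key=lambda k:s[k,4]); return c[k],s[k,4]
def pose(cam,s=None):
    m=env.camera_model(cam)
    if cam=='wrist':
        R=Ro.from_euler('xyz',s['ee_rot'],degrees=True).as_matrix(); H=np.array(m['hand_eye'])
        return m,R@H[:3,:3],R@H[:3,3]+s['ee_pos']
    return m,Ro.from_euler('xyz',m['rotation'],degrees=True).as_matrix(),np.array(m['eye'])
def plane(cam,px,z=50,s=None):
    m,R,e=pose(cam,s)
    v=R@np.array([(px[0]-m['cx'])/m['fx'],(px[1]-m['cy'])/m['fy'],1])
    return e+v*(z-e[2])/v[2]
E
python3 - <<'E'
from h import *
np.set_printoptions(precision=1,suppress=True)
N={'top':dict(yellow=(311,214),blue=(370,219),green=(204,200),red=(269,236)),'scene':dict(yellow=(319,214),blue=(365,181),green=(212,283),red=(304,257))}
for cam in N:
    f,d=env.grab_frame(cam)
    for k,v in N[cam].items():
        c,a=blob(f,k,v); print(cam,k,c,a,plane(cam,c))
s=env.state();print(s['time_s'],s['ee_pos'],s['ee_rot'])
E
```

```text
top yellow [309.8 214.1] 83 [537.6  -8.1  50. ]
top blue [369.2 219.5] 81 [ 519.5 -209.5   50. ]
top green [202.7 199.4] 83 [587.5 357.2  50. ]
top red [268.6 236. ] 78 [463.3 131.4  50. ]
scene yellow [318.1 213.3] 95 [533.   -2.2  50. ]
scene blue [365.1 179.6] 62 [ 515.7 -203.1   50. ]
scene green [211.2 282.4] 113 [583.3 361.9  50. ]
scene red [303.6 256.2] 100 [459.  136.7  50. ]
0.65 [ 136.6 -558.6  228. ] [180.    0.   13.7]
```

arm_command([
  {"offset": [0, 0, 0], "spin": -0.1665},
  {"offset": [0, 0, 0], "spin": -0.1665},
  {"offset": [0, 0, 0], "spin": -0.1665},
  {"offset": [0, 0, 0], "spin": -0.1665},
], jaw=0, newtons=5)

```text
time_s: 1.15
ee_pos: [136.6, -558.6, 228.0]
ee_rot: [180.0, 0.0, 52.2]
force: [-0.2, -0.4, 1.1]
gripper_width: 54.0
gripper_force: 0.0
```

arm_command([
  {"offset": [0, 0, 0], "spin": -0.1665},
  {"offset": [0, 0, 0], "spin": -0.1665},
  {"offset": [0, 0, 0], "spin": -0.1665},
  {"offset": [0, 0, 0], "spin": -0.1665},
])

```text
time_s: 1.65
ee_pos: [136.6, -558.5, 228.0]
ee_rot: [180.0, 0.0, 90.4]
force: [-0.4, 0.4, 0.3]
gripper_width: 14.1
gripper_force: 0.0
```

arm_command([
  {"offset": [0.046, 0.033, 0], "spin": 0},
  {"offset": [0.046, 0.033, 0], "spin": 0},
  {"offset": [0.046, 0.033, 0], "spin": 0},
  {"offset": [0.046, 0.033, 0], "spin": 0},
])

```text
time_s: 2.15
ee_pos: [269.2, -373.0, 228.2]
ee_rot: [180.0, 0.0, 90.0]
force: [0.4, -0.6, 0.8]
gripper_width: 0.6
gripper_force: 0.0
```

arm_command([
  {"offset": [0.046, 0.033, 0], "spin": 0},
  {"offset": [0.046, 0.033, 0], "spin": 0},
  {"offset": [0.046, 0.033, 0], "spin": 0},
  {"offset": [0.046, 0.033, 0], "spin": 0},
])

```text
time_s: 2.65
ee_pos: [401.2, -188.7, 228.3]
ee_rot: [179.9, 0.0, 90.1]
force: [0.3, -0.8, 0.3]
gripper_width: 0.5
gripper_force: 0.0
```

arm_command([
  {"offset": [0.046, 0.033, 0], "spin": 0},
  {"offset": [0.046, 0.033, 0], "spin": 0},
  {"offset": [0.046, 0.033, 0], "spin": 0},
  {"offset": [0, 0, 0], "spin": 0},
])

```text
time_s: 3.15
ee_pos: [500.8, -49.4, 227.8]
ee_rot: [180.0, -0.0, 90.3]
force: [-0.7, -0.1, -0.0]
gripper_width: 0.4
gripper_force: 0.0
```

```bash
python3 - <<'E'
from h import *
np.set_printoptions(precision=1,suppress=True)
s=env.state();f,d=env.grab_frame('wrist');cv2.imwrite('pics/w1.png',f)
print(s['ee_pos'],s['ee_rot'],s['force'])
m=env.camera_model('wrist');m,R,e=pose('wrist',s)
for k,g in dict(yellow=(535,-5,50),blue=(517,-206,50)).items():
    p=R.T@(np.array(g)-e); px=np.array([m['fx']*p[0]/p[2]+m['cx'],m['fy']*p[1]/p[2]+m['cy']]);print(k,px)
    try: c,a=blob(f,k,px,40);print(c,a,plane('wrist',c,50,s),d[int(c[1]),int(c[0])],p[2])
    except Exception as x:print(x)
E
```

```text
[500.8 -49.4 227.8] [180.   -0.   90.3] [-0.7 -0.1 -0. ]
yellow [352.  150.8]
[353.2 153.2] 665 [536.5  -7.8  50. ] 332.8485 330.9451832261231
blue [333.7 298.4]
max() iterable argument is empty
```

View pics/w1.png

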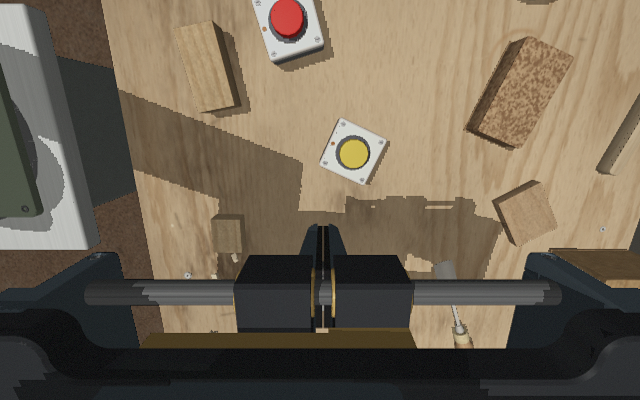

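The wrist view shows the yellow button on its white box at (353,153), red at (287,18), and nothing in the way. Target is (536.5, -7.8).

arm_command([
  {"offset": [0.042, 0.0355, 0.0], "spin": 0},
  {"offset": [0, 0, 0.05], "spin": 0},
  {"offset": [0, 0, 0.05], "spin": 0},
  {"offset": [0, 0, 0.04], "spin": 0},
  {"offset": [0, 0, 0.008], "spin": 0},
])

```text
time_s: 3.82
ee_pos: [532.1, -11.4, 77.9]
ee_rot: [-179.7, 0.0, 90.0]
force: [0.8, 0.3, 0.1]
gripper_width: 0.5
gripper_force: 0.0
```

arm_command([
  {"offset": [0, 0, 0], "spin": 0},
  {"offset": [0, 0, 0], "spin": 0},
])

```text
time_s: 4.08
ee_pos: [535.8, -10.6, 81.8]
ee_rot: [179.8, 0.0, 90.0]
force: [0.3, 0.7, 1.0]
gripper_width: 0.9
gripper_force: 0.0
```

```bash
python3 - <<'E'
from h import *
np.set_printoptions(precision=1,suppress=True)
for i in range(4):
    f,d=env.grab_frame('wrist');s=env.state();print(s['ee_pos'],s['force'],s['ee_rot'],s['qvel'])
E
```

```text
[535.7 -10.5  81.8] [ 0.7 -0.1  0.1] [179.8   0.   90. ] [ 0.2  0.1  0.4  0.1 -0.1  0. ]
[535.5 -10.4  81.6] [0.2 0.2 0.1] [179.8   0.   90. ] [ 0.2  0.3  0.4  0.1 -0.1  0. ]
[535.3 -10.3  81.3] [-0.  -1.3 -0.4] [179.8   0.   90.1] [ 0.1  0.4  0.4  0.  -0.1 -0.1]
[535.1 -10.2  81.1] [ 0.5 -0.  -1.2] [179.9   0.   90.1] [ 0.   0.4  0.5 -0.   0.  -0. ]
```

arm_command([
  {"offset": [0.0025, 0.0015, 0.004], "spin": 0},
  {"offset": [0, 0, 0.003], "spin": 0},
  {"offset": [0, 0, 0.003], "spin": 0},
  {"offset": [0, 0, 0.002], "spin": 0},
  {"offset": [0, 0, 0.002], "spin": 0},
])

```text
time_s: 4.9
ee_pos: [536.0, -7.7, 65.7]
ee_rot: [-180.0, 0.0, 90.1]
force: [0.2, 0.0, 0.8]
gripper_width: 0.4
gripper_force: 0.0
```

arm_command([
  {"offset": [0, 0, 0.001], "spin": 0},
  {"offset": [0, 0, 0.001], "spin": 0},
  {"offset": [0, 0, 0.001], "spin": 0},
  {"offset": [0, 0, 0.001], "spin": 0},
])

```text
time_s: 5.4
ee_pos: [536.0, -7.7, 62.1]
ee_rot: [180.0, 0.0, 90.1]
force: [-1.2, -0.7, 2.7]
gripper_width: 0.7
gripper_force: 1.3
```

arm_command([
  {"offset": [0, 0, 0.001], "spin": 0},
  {"offset": [0, 0, 0.001], "spin": 0},
  {"offset": [0, 0, 0.001], "spin": 0},
  {"offset": [0, 0, 0.001], "spin": 0},
])

```text
time_s: 5.9
ee_pos: [536.1, -7.7, 57.9]
ee_rot: [180.0, 0.0, 90.1]
force: [-0.9, -0.5, 3.1]
gripper_width: 0.9
gripper_force: 1.3
```

arm_command([
  {"offset": [0, 0, 0.0005], "spin": 0},
  {"offset": [0, 0, 0.0005], "spin": 0},
  {"offset": [0, 0, 0.0], "spin": 0},
])

```text
time_s: 6.28
ee_pos: [536.0, -7.7, 56.8]
ee_rot: [180.0, 0.0, 90.1]
force: [0.0, -0.7, 2.0]
gripper_width: 0.4
gripper_force: 0.7
```

arm_command([
  {"offset": [0, 0, 0.0005], "spin": 0},
  {"offset": [0, 0, 0.0003], "spin": 0},
  {"offset": [0, 0, 0], "spin": 0},
])

```text
time_s: 6.65
ee_pos: [536.1, -7.7, 56.3]
ee_rot: [180.0, 0.0, 90.1]
force: [-1.8, -0.7, 3.4]
gripper_width: 0.6
gripper_force: 1.8
```

arm_command([
  {"offset": [0, 0, 0.0004], "spin": 0},
  {"offset": [0, 0, 0.0], "spin": 0},
])

```text
time_s: 6.9
ee_pos: [536.1, -7.7, 56.2]
ee_rot: [180.0, 0.0, 90.1]
force: [-1.5, -0.9, 6.6]
gripper_width: 0.4
gripper_force: 3.3
```

arm_command([
  {"offset": [0, 0, -0.02], "spin": 0},
  {"offset": [0, 0, -0.05], "spin": 0},
  {"offset": [0, 0, -0.05], "spin": 0},
  {"offset": [-0.04, -0.004, -0.04], "spin": 0},
  {"offset": [-0.055, -0.005, 0], "spin": 0},
])

```text
time_s: 7.52
ee_pos: [529.3, -103.2, 219.2]
ee_rot: [179.5, 0.1, 90.2]
force: [0.6, -0.5, -1.1]
gripper_width: 0.7
gripper_force: 0.0
```

arm_command([
  {"offset": [-0.055, -0.005, 0], "spin": 0},
  {"offset": [-0.055, -0.005, 0], "spin": 0},
  {"offset": [0, 0, 0], "spin": 0},
  {"offset": [0, 0, 0], "spin": 0},
])

```text
time_s: 8.02
ee_pos: [517.0, -212.3, 215.2]
ee_rot: [-180.0, -0.1, 90.0]
force: [-0.6, 0.4, 1.1]
gripper_width: 0.5
gripper_force: 0.0
```

```bash
python3 - <<'E'
from h import *
np.set_printoptions(precision=1,suppress=True)
s=env.state();f,d=env.grab_frame('wrist');cv2.imwrite('pics/w2.png',f)
print(s['ee_pos'],s['ee_rot'],s['force'])
m,R,e=pose('wrist',s)
for k,g in dict(yellow=(536.5,-8,42),blue=(517,-206,50)).items():
    p=R.T@(np.array(g)-e); px=np.array([m['fx']*p[0]/p[2]+m['cx'],m['fy']*p[1]/p[2]+m['cy']]);print(k,px)
    try:
        c,a=blob(f,k,px,40);dd=np.median(d[int(c[1])-4:int(c[1])+5,int(c[0])-4:int(c[0])+5])
        print(c,a,plane('wrist',c,g[2],s),'top z',e[2]+(R@np.array([(c[0]-m['cx'])/m['fx'],(c[1]-m['cy'])/m['fy'],1])*dd)[2])
    except Exception as x:print(x)
E
```

```text
[ 517.  -212.3  215.2] [-180.    -0.1   90. ] [-0.6  0.4  1.1]
yellow [342.5 -12.3]
[342.4   3.4] 196 [536.7 -21.3  42. ] top z nan
blue [322.7 184.9]
[324.6 187. ] 657 [ 519.2 -208.5   50. ] top z 49.87775985145049
  return _methods._mean(a, axis=axis, dtype=dtype,
  ret = ret.dtype.type(ret / rcount)
```

View pics/w2.png

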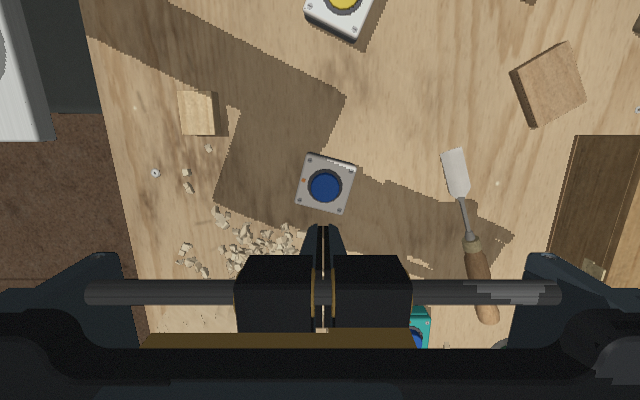

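Yellow reached its stop, with the force rising to 6.6 N. The picture shows the blue button on its white box at (325,187), with the turquoise look-alike well off at (418,330). Target is (519.2, -208.5).

arm_command([
  {"offset": [0.004, 0.0022, 0.05], "spin": 0},
  {"offset": [0, 0, 0.05], "spin": 0},
  {"offset": [0, 0, 0.03], "spin": 0},
  {"offset": [0, 0, 0.01], "spin": 0},
  {"offset": [0, 0, 0.0], "spin": 0},
])

```text
time_s: 8.7
ee_pos: [519.8, -207.9, 75.9]
ee_rot: [180.0, -0.0, 90.1]
force: [0.4, -0.2, 0.6]
gripper_width: 0.8
gripper_force: 0.0
```

arm_command([
  {"offset": [0, 0, 0.003], "spin": 0},
  {"offset": [0, 0, 0.003], "spin": 0},
  {"offset": [0, 0, 0.002], "spin": 0},
  {"offset": [0, 0, 0.001], "spin": 0},
  {"offset": [0, 0, 0], "spin": 0},
])

```text
time_s: 9.32
ee_pos: [519.4, -208.8, 66.8]
ee_rot: [180.0, 0.0, 90.0]
force: [0.0, -1.0, 0.2]
gripper_width: 0.6
gripper_force: 0.0
```

arm_command([
  {"offset": [0, 0, 0.0015], "spin": 0},
  {"offset": [0, 0, 0.001], "spin": 0},
  {"offset": [0, 0, 0.001], "spin": 0},
  {"offset": [0, 0, 0.001], "spin": 0},
  {"offset": [0, 0, 0.001], "spin": 0},
])

```text
time_s: 9.95
ee_pos: [519.4, -208.7, 61.3]
ee_rot: [180.0, 0.0, 90.1]
force: [0.1, 0.7, 2.9]
gripper_width: 0.6
gripper_force: 1.3
```

arm_command([
  {"offset": [0, 0, 0.001], "spin": 0},
  {"offset": [0, 0, 0.001], "spin": 0},
  {"offset": [0, 0, 0.001], "spin": 0},
  {"offset": [0, 0, 0.001], "spin": 0},
  {"offset": [0, 0, 0], "spin": 0},
])

```text
time_s: 10.58
ee_pos: [519.4, -208.7, 57.0]
ee_rot: [-180.0, 0.0, 90.1]
force: [0.2, 0.2, 1.2]
gripper_width: 0.6
gripper_force: 0.5
```

arm_command([
  {"offset": [0, 0, 0.0005], "spin": 0},
  {"offset": [0, 0, 0.0003], "spin": 0},
  {"offset": [0, 0, 0], "spin": 0},
])

```text
time_s: 10.95
ee_pos: [519.4, -208.7, 56.4]
ee_rot: [-180.0, 0.0, 90.1]
force: [-0.5, -0.1, 0.9]
gripper_width: 0.4
gripper_force: 1.0
```

arm_command([
  {"offset": [0, 0, 0.0004], "spin": 0},
  {"offset": [0, 0, 0], "spin": 0},
])

```text
time_s: 11.2
ee_pos: [519.4, -208.7, 56.2]
ee_rot: [180.0, 0.0, 90.1]
force: [-1.5, 0.6, 4.4]
gripper_width: 0.6
gripper_force: 2.2
```

Blue is at its stop as well. I retract and travel high to green.

arm_command([
  {"offset": [0, 0, -0.02], "spin": 0},
  {"offset": [0, 0, -0.05], "spin": 0},
  {"offset": [0, 0, -0.05], "spin": 0},
  {"offset": [0, 0, -0.05], "spin": 0},
])

```text
time_s: 11.7
ee_pos: [519.4, -208.6, 227.2]
ee_rot: [180.0, -0.0, 90.1]
force: [0.7, 0.1, 0.4]
gripper_width: 0.5
gripper_force: 0.0
```

arm_command([
  {"offset": [0.055, 0.006, 0], "spin": 0},
  {"offset": [0.055, 0.006, 0], "spin": 0},
  {"offset": [0.055, 0.006, 0], "spin": 0},
  {"offset": [0.055, 0.006, 0], "spin": 0},
  {"offset": [0.055, 0.006, 0], "spin": 0},
])

```text
time_s: 12.32
ee_pos: [549.2, 68.2, 225.6]
ee_rot: [180.0, -0.0, 90.1]
force: [0.4, 0.6, 0.2]
gripper_width: 0.2
gripper_force: 0.0
```

arm_command([
  {"offset": [0.055, 0.007, 0], "spin": 0},
  {"offset": [0.055, 0.007, 0], "spin": 0},
  {"offset": [0.055, 0.007, 0], "spin": 0},
  {"offset": [0.055, 0.007, 0], "spin": 0},
  {"offset": [0.055, 0.007, 0], "spin": 0},
])

```text
time_s: 12.95
ee_pos: [583.9, 343.3, 225.4]
ee_rot: [-180.0, 0.0, 90.1]
force: [0.8, -0.4, -0.3]
gripper_width: 0.3
gripper_force: 0.0
```

arm_command([
  {"offset": [0, 0, 0], "spin": 0},
  {"offset": [0, 0, 0], "spin": 0},
  {"offset": [0, 0, 0], "spin": 0},
])

```text
time_s: 13.32
ee_pos: [583.9, 340.0, 226.0]
ee_rot: [-180.0, 0.0, 90.0]
force: [0.6, 0.1, -0.5]
gripper_width: 0.5
gripper_force: 0.0
```

```bash
python3 - <<'E'
from h import *
np.set_printoptions(precision=1,suppress=True)
s=env.state();f,d=env.grab_frame('wrist');cv2.imwrite('pics/w3.png',f)
print(s['ee_pos'],s['ee_rot'],s['force'])
m,R,e=pose('wrist',s)
p=R.T@(np.array((585.5,359,50))-e); px=np.array([m['fx']*p[0]/p[2]+m['cx'],m['fy']*p[1]/p[2]+m['cy']]);print(px)
c,a=blob(f,'green',px,40);print(c,a,plane('wrist',c,50,s))
# heights around the button
v,u=np.mgrid[0:400,0:640];P=np.stack([(u-m['cx'])/m['fx']*d,(v-m['cy'])/m['fy']*d,d],-1)@R.T+e
k=(d>0)&(abs(P[...,0]-586)<130)&(P[...,1]>395)&(P[...,1]<500)&(v<220)
for y in range(395,500,15):
    q=k&(abs(P[...,1]-y)<8); print(y, P[...,2][q].max() if q.any() else None)
E
```

```text
[583.9 340.  226. ] [-180.    0.   90.] [ 0.6  0.1 -0.5]
[324.  172.2]
[325.7 171.6] 631 [587.5 359.8  50. ]
395 92.42343500364387
410 101.14770729555596
425 101.43592301955505
440 101.52794615346772
455 115.86272729942095
470 115.86272729942095
485 116.52549176685687
```

View pics/w3.png

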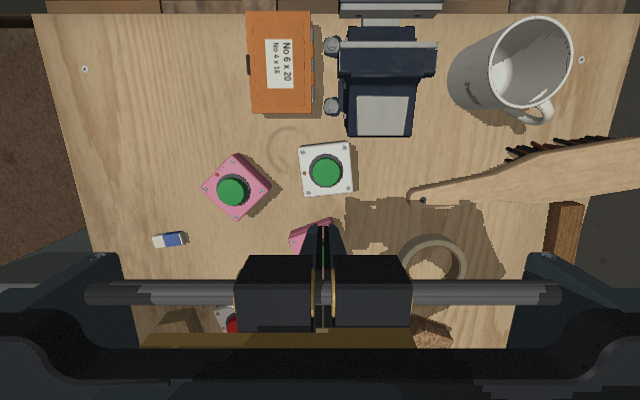

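The picture shows the white-cover green box at (326,172), with pink look-alikes at (233,190) and (318,235). The vise behind it is at most 116 mm high and the hand body stays at 121 mm or more, so it clears.

arm_command([
  {"offset": [0.0195, 0.0035, 0.0], "spin": 0},
  {"offset": [0, 0, 0.05], "spin": 0},
  {"offset": [0, 0, 0.05], "spin": 0},
  {"offset": [0, 0, 0.035], "spin": 0},
  {"offset": [0, 0, 0.012], "spin": 0},
])

```text
time_s: 14.0
ee_pos: [586.4, 360.8, 76.5]
ee_rot: [-179.8, 0.1, 90.0]
force: [-0.2, 0.1, 0.1]
gripper_width: 0.6
gripper_force: 0.0
```

arm_command([
  {"offset": [0, 0, 0], "spin": 0},
  {"offset": [0, 0, 0], "spin": 0},
  {"offset": [0, 0, 0.004], "spin": 0},
  {"offset": [0, 0, 0.004], "spin": 0},
  {"offset": [0, 0, 0.002], "spin": 0},
])

```text
time_s: 14.62
ee_pos: [587.2, 360.8, 68.9]
ee_rot: [-180.0, 0.0, 90.1]
force: [0.6, -0.1, -0.7]
gripper_width: 0.3
gripper_force: 0.0
```

arm_command([
  {"offset": [0, 0, 0.0015], "spin": 0},
  {"offset": [0, 0, 0.0015], "spin": 0},
  {"offset": [0, 0, 0.001], "spin": 0},
  {"offset": [0, 0, 0.001], "spin": 0},
  {"offset": [0, 0, 0.001], "spin": 0},
])

```text
time_s: 15.25
ee_pos: [587.4, 360.9, 63.4]
ee_rot: [180.0, 0.0, 90.1]
force: [-0.7, -1.1, 2.5]
gripper_width: 0.7
gripper_force: 1.2
```

arm_command([
  {"offset": [0, 0, 0.001], "spin": 0},
  {"offset": [0, 0, 0.001], "spin": 0},
  {"offset": [0, 0, 0.001], "spin": 0},
  {"offset": [0, 0, 0.001], "spin": 0},
  {"offset": [0, 0, 0], "spin": 0},
])

```text
time_s: 15.88
ee_pos: [587.4, 360.9, 58.8]
ee_rot: [180.0, 0.0, 90.1]
force: [-0.3, -1.4, 1.8]
gripper_width: 0.2
gripper_force: 0.7
```

arm_command([
  {"offset": [0, 0, 0.001], "spin": 0},
  {"offset": [0, 0, 0.0005], "spin": 0},
  {"offset": [0, 0, 0.0005], "spin": 0},
  {"offset": [0, 0, 0.0003], "spin": 0},
  {"offset": [0, 0, 0], "spin": 0},
])

```text
time_s: 16.5
ee_pos: [587.4, 360.9, 56.7]
ee_rot: [180.0, 0.0, 90.1]
force: [-1.2, 0.3, 1.5]
gripper_width: 0.4
gripper_force: 1.0
```

arm_command([
  {"offset": [0, 0, 0.0004], "spin": 0},
  {"offset": [0, 0, 0], "spin": 0},
])

```text
time_s: 16.75
ee_pos: [587.4, 360.9, 56.3]
ee_rot: [180.0, 0.0, 90.1]
force: [0.3, -0.4, 1.4]
gripper_width: 0.1
gripper_force: 1.2
```

arm_command([
  {"offset": [0, 0, 0.0004], "spin": 0},
  {"offset": [0, 0, 0], "spin": 0},
])

```text
time_s: 17.0
ee_pos: [587.4, 360.9, 56.3]
ee_rot: [180.0, -0.0, 90.1]
force: [-0.6, -0.1, 5.1]
gripper_width: 0.6
gripper_force: 2.5
```

arm_command([
  {"offset": [0, 0, -0.02], "spin": 0},
  {"offset": [0, 0, -0.05], "spin": 0},
  {"offset": [0, 0, -0.05], "spin": 0},
  {"offset": [0, 0, -0.05], "spin": 0},
])

```text
time_s: 17.5
ee_pos: [587.2, 360.8, 226.6]
ee_rot: [-180.0, 0.0, 90.1]
force: [1.5, 0.7, -0.5]
gripper_width: 0.6
gripper_force: 0.0
```

arm_command([
  {"offset": [-0.04, 0, 0], "spin": 0},
  {"offset": [-0.04, 0, 0], "spin": 0},
  {"offset": [0, 0, 0], "spin": 0},
  {"offset": [0, 0, 0], "spin": 0},
])

```text
time_s: 18.0
ee_pos: [587.5, 281.2, 225.5]
ee_rot: [-180.0, -0.0, 90.0]
force: [0.6, 1.0, -0.7]
gripper_width: 0.5
gripper_force: 0.0
```

```bash
python3 - <<'E'
from h import *
np.set_printoptions(precision=1,suppress=True)
s=env.state();fw,d=env.grab_frame('wrist');print(s['ee_pos'],s['force'])
m,R,e=pose('wrist',s)
p=R.T@(np.array((587.5,360,42))-e); px=np.array([m['fx']*p[0]/p[2]+m['cx'],m['fy']*p[1]/p[2]+m['cy']])
c,a=blob(fw,'green',px,40);i,j=int(c[1]),int(c[0]);dd=np.median(d[i-4:i+5,j-4:j+5])
print('green',plane('wrist',c,42,s),'z',(e+R@np.array([(c[0]-m['cx'])/m['fx'],(c[1]-m['cy'])/m['fy'],1])*dd)[2])
N={'top':dict(yellow=(311,214),blue=(370,219),green=(204,200),red=(269,236)),'scene':dict(yellow=(319,214),blue=(365,181),green=(212,283),red=(304,257))}
for cam in N:
    f,d=env.grab_frame(cam);cv2.imwrite(f'pics/{cam}_end.png',f)
    m,R,e=pose(cam)
    for k,v in N[cam].items():
        try:
            c,a=blob(f,k,v);i,j=int(round(c[1])),int(round(c[0]));dd=np.mean(d[i-1:i+2,j-1:j+2])
            print(cam,k,c,a,plane(cam,c,50 if k=='red' else 42),'z',(e+R@np.array([(c[0]-m['cx'])/m['fx'],(c[1]-m['cy'])/m['fy'],1])*dd)[2])
        except ValueError: print(cam,k,'hidden')
E
```

```text
[587.5 281.2 225.5] [ 0.6  1.  -0.7]
green [587.6 359.   42. ] z 42.5254754515484
top yellow [310.1 214.3] 75 [537.3  -8.6  42. ] z 42.05457525944621
top blue [368.8 219.6] 79 [ 519.7 -209.2   42. ] z 41.27329828052416
top green hidden
top red [268.4 236. ] 76 [463.3 131.8  50. ] z 47.616302071066684
scene yellow [318.1 214. ] 85 [535.6  -4.5  42. ] z 43.14081885210112
scene blue hidden
scene green [211.4 283.1] 104 [586.1 361.1  42. ] z 40.77202285658632
scene red [303.5 256.3] 97 [459.1 137.   50. ] z 50.039224547922004
```

View pics/scene_end.png

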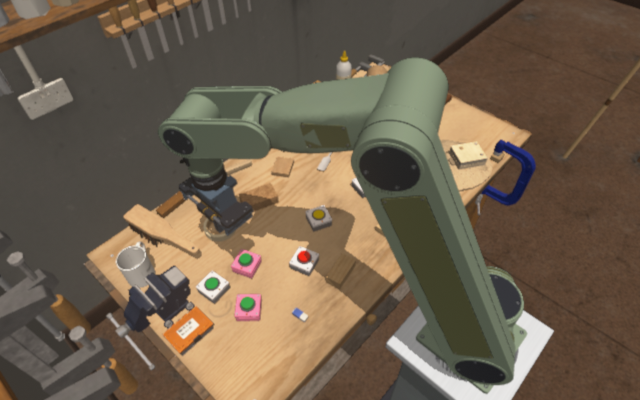

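The final scene shows the hand clear. Yellow (318,214) and green (211,283) are down in unmoved boxes, red (304,256) is untouched, and the top view puts blue at about 42 mm. I hand the job in.

```bash
python3 -c "
from workcell import env
print(env.job_done())"
```

```text
the job is handed in; nothing more can be done
None
```

I pressed the yellow, blue and green buttons in that order, each down to its stop, left red alone, and handed the job in with the hand clear; no verdict came back.

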